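# Emboss a tag with the treadle press

## Robot

A 6-joint arm with a two-finger parallel gripper is mounted at the origin on a cart in front of the work surface, level with it; the furniture and walls round the work are solid. World frame = base frame: x ahead of the robot, y to its left, z up, the work surface at z = 0. Lengths are in m, angles in rad, forces in N, time in s.
With the tool pointing down it reaches from about 0.375 to 0.925 m from the base axis. Payload 5.7 kg.
Tool frame: the origin (TCP) lies between the finger pads; the fingertips stand 19 mm ahead of it and the grasp point (between the pads) is the TCP; z points along the fingers, y is the line along which they close (so a half turn about z gives the same grasp; the last joint's range is limited). The gripper opens to 85 mm and grips with 20 to 120 N. Pads are 22 mm wide; open, the fingers measure 114 mm over their backs; the gripper's body (76 mm by 85 mm) begins 54 mm behind the grasp point. The pads swing forward as they close: fully open they stand 13 mm farther back than shut.
Start: joints at [1.147, 0.359, 1.51, -0, 1.272, -0.115], TCP at [0.182, 0.572, 0.25] pointing down, gripper open.
Joint ranges: [-2.97, 2.97], [-1.01, 2.36], [0.21, 2.38], [-0.96, 4.11], [0.2, 2.71], [-2.98, 2.98]. Speed limits (rad/s): [2.39, 2.39, 3.14, 3.14, 3.14, 3.14].

## Interface

Orientations are given as a unit quaternion [w, x, y, z].
In Python, from plant import ctrl, imaging, order gives the robot as it stands.
- The arm moves only by the tool move_arm, never from a script. Its argument "motion" is text: rows parted by semicolons, each of 5 numbers parted by spaces: the opening, from 0 (shut) to 1 (fully open), then the shift along the tool's x, y, z each as a share of 20 cm, from -1 to 1, then the turn about the tool's z as a share of 180 degrees, from -1 to 1. In form: claw x y z turn; .... A call has 1 to 5 rows; each row is the pose to reach, as a shift and turn from the pose commanded when the call began, along the tool's axes at that moment, turning the shorter way round; what a row does not reach only later rows make up. A row lasts 1/8 s, in which the tool goes at most 62.5 mm and 10.7 degrees, less where a joint would pass 70% of its speed; a pose out of reach is approached as far as the arm can. A call with a number of a shift or a turn outside -1 to 1 is refused whole. A call with a gripper value outside its range is refused whole. The fingers move at their own pace and stop on an object; "squeeze" is the grip in N (left out, the last holds). Time passes only in rows, so rows that repeat a pose let the fingers close. It gives the time, the measured TCP pose, the force, the opening and the grip force at its end, in the units of the state.
- ctrl.get_obs(): the state, without advancing time (a new reading comes with each control period).
- imaging.grab_frame(name): name is "side" or "top" or "wrist"; returns (picture, depth): 384x512x3 uint8, red, green, blue; 384x512 float32, m along the optical axis (not along the pixel's ray), 0 where there is no reading.
- imaging.get_calibration(name): a dict with "K" (3x3 intrinsics, pixels), "xyz" and "attitude" of the camera in the world. Camera axes: x right, y down, z forward; pixel columns grow to the right and rows downward; lengths in m; the calibration is good to about 2 mm. A picture is of the moment at which its call begins: read the wrist's pose just before it. get_calibration takes no time and is no camera call; for the wrist camera it gives the pose at the moment of the call.
- order.sign_off(): hands the job in; it is judged then, once.
The state is a dict: "time_s": time; "joint_positions": joint angles; "joint_vel": joint speeds; "joint_efforts": joint torques, N m; "eef_pos": TCP position; "tool_rot": TCP orientation; "wrist_force": force on the tool from outside, world axes, zero at the start; "wrist_torque": the same for the moment, N m; "grip_width": opening from 0.0 (shut) to 1.0 (fully open); "finger_force": force on a finger pad.
Only numpy, scipy, OpenCV 4.12 (cv2) and the standard library are available. Lean on these libraries where they do the work, as an engineer would, in place of code of your own. Each camera call takes 0.05 s, during which the arm holds its last target. There are 200 camera calls.

## Task

A blank tag lies ready in the small embossing press. Set the press's die rod to its middle click and let go of it; then press the treadle all the way down onto its stop, hold it firmly on the stop for about two seconds without forcing it, and let it come fully up again. Never work the treadle while the rod is at another click, leave the rod in the middle, and leave the things round the press where they are.

Things in the scene. Friction and masses are not known exactly. Their poses are not given: they have to be found in the camera images.
- press: Embossing press fixed to the surface, grey base plate 235 x 136 x 14 mm, white head 90 (x) x 128 (y) mm at its far end, top of the head at z = 110 mm. Origin: centre of the base's underside, on the work surface. +x points from the treadle (front) to the head (back), +y to the left, z up.
- die_rod (a joint): Steel rod 12 mm thick with a black knob, out of the right (-y) side of the head; it slides along the press's y axis. Value in m: 0 = middle click, about -0.018 = pushed-in click (where it starts), +0.018 = pulled-out click (towards -y). A spring detent drives it into the nearest click: moving it out of a click takes about 6 to 8 N, and half-way between clicks (9 mm) it jumps on to the next.
- knob (a point): Centre of the die rod's knob, a black cylinder 28 mm in diameter and 30 mm long, its axis along the press's y, 78 mm above the work surface; moves with the rod. In the middle it is 122 mm from the press's centre plane towards -y and 68 mm behind the press's origin (+x). It can be pinched from above across the press's x.
- treadle (a joint): Hinge of the treadle, rad: 0 = fully up, grows as it is pressed. A spring drives it up: pressing at the pad takes about 5 N at the start and rises steadily to about 11 N at the deepest. A stop ends its travel somewhere between 0.19 and 0.37 rad, set differently each time.
- tread_pad (a point): Centre of the upper face of the ribbed black rubber pad (50 x 60 mm) at the front of the steel treadle, where it is pressed; moves with the treadle. The treadle is hinged 92 mm further back (at x = -6 mm of the press, 46 mm up, axis along the press's y); when up, the pad slopes 0.28 rad, its front edge high, and its centre is 80 mm above the work surface.
- stop_socket (a point): Centre of the upper rim of a round steel socket 22 mm in diameter and 14 mm high under the treadle, fixed to the base; it carries the height-adjustable screw with a rubber head on which the treadle stops. The screw's height is not told and must be felt: on the rubber the pressing force rises by about 5 N for every mm at the pad, far more steeply than against the spring alone (about 0.2 N for every mm).
- label_roll: Bystander: white label roll, 58 mm across, 24 mm high, loose, to the right of the treadle. Origin at its underside.
- timer: Bystander: small white timer, 46 x 58 x 18 mm, loose, to the left of the treadle. Origin at its underside.
- strip_carton: Bystander: white carton 90 x 44 x 39 mm, loose, to the left of the press's head. Origin at its underside.

How it is judged:
By the outcome, as a careful person would: the job done as asked, in the order asked, and still so for the second after the job is handed in, with the robot touching nothing.
It also fails if it takes over 64 s, if anything falls off the work surface, if the arm or the gripper's body presses on something with over 40 N, if the wrist force passes 120 N, or if a joint passes its speed limit or range.

## Working session

There is one attempt and no reset: what is moved stays moved. The work goes in short steps, Python scripts to look and compute and a tool call to move; the robot and the scene stay as the last step left them, time stands still between calls to the robot, and variables do not carry over. Pictures are saved under pics/ and viewed, at most 10 in all, crops included, and the job is handed in when it is done.

Besides the shell and the picture viewer there is one more tool, called after "Call:" as name(argument=value, ...), one argument or row to a line, values as JSON. move_arm: Moves the arm, as the interface text tells. Its arguments: {"type":"object","properties":{"motion":{"type":"string"},"squeeze":{"type":"number"}},"required":["motion"]}

```bash
mkdir -p pics; cat > h.py <<'E'
import numpy as np, cv2
from plant import ctrl, imaging, order
from scipy.spatial.transform import Rotation as R
def cal(n):
    c=imaging.get_calibration(n); a=np.array(c["attitude"],float)
    M=R.from_quat(np.r_[a[1:],a[0]]).as_matrix() if a.shape==(4,) else a
    return np.array(c["K"]),np.array(c["xyz"]),M
def cloud(n):
    K,t,M=cal(n); im,d=imaging.grab_frame(n)
    v,u=np.mgrid[:384,:512]
    P=np.stack([(u-K[0,2])/K[0,0]*d,(v-K[1,2])/K[1,1]*d,d],-1)@M.T+t
    P[d==0]=np.nan
    return im,P
E
python3 - <<'E'
from h import *
o=ctrl.get_obs(); print({k:np.round(v,3) for k,v in o.items()})
ims=[]
for n in("top","side"):
    im,P=cloud(n); np.savez(f"{n}.npz",im=im,P=P); print(n,imaging.get_calibration(n))
    cv2.imwrite(f"pics/{n}0.png",im[:,:,::-1])
E
```

```text
{'time_s': np.float64(0.0), 'joint_positions': array([ 1.147,  0.36 ,  1.511, -0.   ,  1.273, -0.115]), 'joint_vel': array([ 0.   , -0.002,  0.   ,  0.   ,  0.002,  0.001]), 'joint_efforts': array([ 1.0000e-03, -5.2762e+01, -2.7863e+01, -0.0000e+00,  1.3000e-02,
        0.0000e+00]), 'eef_pos': array([0.182, 0.571, 0.249]), 'tool_rot': array([-0.   ,  0.154,  0.988, -0.001]), 'wrist_force': array([-0.408,  0.016,  0.291]), 'wrist_torque': array([ 0.024, -0.028, -0.01 ]), 'finger_force': np.float64(0.0), 'grip_width': np.float64(0.998)}
top {'K': array([[384.34202306,   0.        , 247.86202399],
       [  0.        , 384.34202306, 201.20954864],
       [  0.        ,   0.        ,   1.        ]]), 'xyz': array([ 0.41468552, -0.01557971,  0.93071694]), 'attitude': array([ 0.05080755, -0.70335997,  0.70566449, -0.06885481])}
side {'K': array([[381.43374821,   0.        , 258.31792122],
       [  0.        , 381.43374821, 190.30803942],
       [  0.        ,   0.        ,   1.        ]]), 'xyz': array([ 0.11790721, -0.61013485,  0.50493385]), 'attitude': array([-0.47306975,  0.81952254, -0.27980682,  0.16216028])}
```

View pics/top0.png

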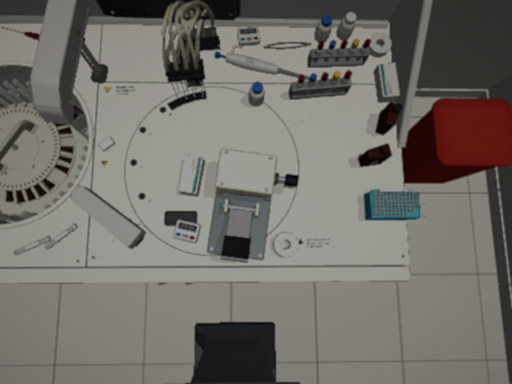

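View pics/side0.png

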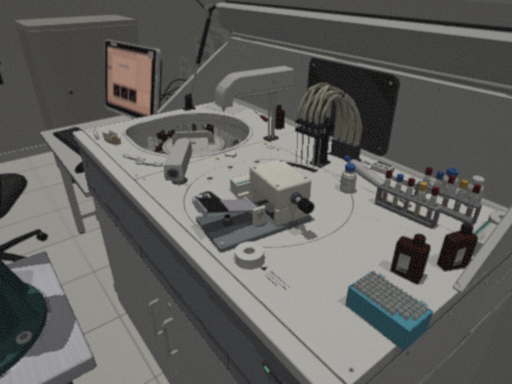

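The top view shows the head at (247,172), the knob at (291,181), the pad at (237,245), the roll at (286,244), the timer at (187,231) and the carton at (191,174). The side view shows the knob at (303,205) and the pad at about (208,200).

```bash
python3 - <<'E'
from h import *
D=np.load("top.npz"); im=D["im"].astype(int); P=D["P"]; z=P[...,2]
v,u=np.mgrid[:384,:512]
box=lambda a,b,c,d:(u>=a)&(u<=b)&(v>=c)&(v<=d)
head=box(205,285,140,205)&(abs(z-.11)<.008)&(im.sum(-1)>300)
c,s,a=cv2.minAreaRect(P[head][:,:2].astype(np.float32)*1000); print("head",c,s,a,head.sum(),np.median(z[head]))
kn=box(280,303,170,192)&(im.sum(-1)<150)
print("knob",kn.sum(),np.nanmedian(P[kn],0),np.nanpercentile(z[kn],[5,50,95]), u[kn].min(),u[kn].max(),v[kn].min(),v[kn].max())
pad=box(215,258,230,262)&(im.sum(-1)<120)
print("pad",pad.sum(),np.nanmean(P[pad],0),np.nanpercentile(z[pad],[5,95]))
base=box(195,280,190,265)&(abs(z-.014)<.006)
c2,s2,a2=cv2.minAreaRect(P[base|head][:,:2].astype(np.float32)*1000); print("base",c2,s2,a2)
# axis from head rect: edge closest to world x
A=np.deg2rad(a); cand=[A+k*np.pi/2 for k in range(4)]; yaw=min(cand,key=lambda t:abs(np.arctan2(np.sin(t),np.cos(t))))
yaw=np.arctan2(np.sin(yaw),np.cos(yaw)); print("yaw head",yaw)
pc=np.nanmean(P[pad],0)[:2]; hc=np.array(c)/1000; d=hc-pc; print("yaw pad-head",np.arctan2(d[1],d[0]),np.hypot(*d))
for n,y in(("h",yaw),):
    F=np.array([[np.cos(y),-np.sin(y)],[np.sin(y),np.cos(y)]])
    # head centre is at about x=+.0725 (flush at back)
    for q,nm in((np.nanmedian(P[kn],0)[:2],"knob"),(pc,"pad")): print(nm,"rel head",(q-hc)@F)
im,W=cloud("wrist")
for nm,b in(("roll",box(268,302,230,260)),("timer",box(170,203,218,244)),("carton",box(176,208,152,198))):
    m=b&(z>.008); print(nm,np.nanmean(P[m],0),np.nanmin(P[m],0),np.nanmax(P[m],0))
E
```

```text
head (624.1793823242188, -32.414337158203125) (127.9628677368164, 89.23721313476562) 82.06035614013672 2226 0.10935184621865324
knob 129 [ 0.60649393 -0.13470058  0.08919372] [0.08407098 0.08919372 0.09250976] 284 297 175 185
pad 517 [ 0.45846559 -0.01051718  0.07980919] [0.07364769 0.08635653]
base (553.3596801757812, -11.542503356933594) (242.34326171875, 198.26968383789062) 0.7906402945518494
yaw head -0.1385729267903655
yaw pad-head -0.13137730427867692 0.16715425709617482
knob rel head [-0.00338713 -0.10374863]
pad rel head [-0.16714993 -0.00120277]
roll [ 0.46679782 -0.12659138  0.02301308] [ 0.43945891 -0.15479997  0.0094898 ] [ 0.49603722 -0.09780087  0.02770723]
timer [0.4999973  0.10766837 0.01564841] [0.47372727 0.07740752 0.00864659] [0.52617395 0.13893393 0.02166634]
carton [0.63024496 0.097323   0.03619441] [0.58530504 0.07044957 0.0081124 ] [0.68023775 0.12604578 0.04384745]
```

```bash
python3 - <<'E'
from h import *
for n in("top","side"):
    P=np.load(n+".npz")["P"]; 
    m=(P[...,2]>.12)&(P[...,0]<.75)&(P[...,0]>.05)&(abs(P[...,1])<.75)&(P[...,2]<.6)
    Q=P[m]; print(n,len(Q))
    for y in np.arange(-.7,.7,.1):
        q=Q[(Q[:,1]>=y)&(Q[:,1]<y+.1)]
        if len(q)>5: print(round(y,1),q.min(0).round(2),q.max(0).round(2))
E
cat >> h.py <<'E'
def plan(target,yaw_y=None):
    """shift in tool axes (share of 0.2) and turn share to reach target"""
    o=ctrl.get_obs(); q=np.array(o["tool_rot"]); M=R.from_quat(np.r_[q[1:],q[0]]).as_matrix()
    s=M.T@(np.array(target)-o["eef_pos"])/.2; t=0
    if yaw_y is not None:
        d=yaw_y-np.arctan2(M[1,1],M[0,1]); d=(d+np.pi/2)%np.pi-np.pi/2; t=-d/np.pi
    print("t",round(o["time_s"],2),"pos",np.round(o["eef_pos"],4),"F",np.round(o["wrist_force"],2),"w",round(o["grip_width"],3),"shift",s.round(3),"turn",round(t,3))
E
```

```text
top 1006
0.3 [0.71 0.33 0.15] [0.75 0.39 0.22]
side 525
-0.1 [ 0.11 -0.03  0.21] [ 0.12 -0.    0.24]
-0.0 [0.12 0.   0.23] [0.12 0.01 0.25]
0.3 [0.71 0.33 0.13] [0.75 0.39 0.22]
0.6 [0.2  0.6  0.24] [0.22 0.63 0.29]
```

Path is clear.

Call:
move_arm(
  motion="1 -1 -0.88 0 0.25;1 -1 -0.88 0 0.25;1 -1 -0.88 0 0.25;1 -1 -0.88 0 0.25;1 -1 -0.88 0 0.25",
  squeeze=40,
)

```text
time_s: 0.78
eef_pos: [0.3203, 0.3403, 0.2501]
tool_rot: [0.0, 0.523, 0.853, -0.001]
wrist_force: [-1.2, -0.5, 0.4]
grip_width: 1.001
finger_force: 0.0
```

```bash
python3 -c "
from h import *
plan([.6065,-.135,.25],-.137)"
```

```text
t 0.78 pos [0.3203 0.3403 0.2501] F [-1.18 -0.46  0.41] w 1.001 shift [-2.767  0.196  0.003] turn 0.194
```

Call:
move_arm(
  motion="1 -1 0.07 0 0;1 -1 0.07 0 0;1 -1 0.07 0 0;1 -1 0.07 0 0",
)

```text
time_s: 1.27
eef_pos: [0.4254, 0.1698, 0.2504]
tool_rot: [0.0, 0.521, 0.853, 0.0]
wrist_force: [0.0, 0.1, -0.6]
grip_width: 1.002
finger_force: 0.0
```

Call:
move_arm(
  motion="1 -1 0.07 0 0.194;1 -1 0.07 0 0.194;1 -1 0.07 0 0.194;1 -1 0.07 0 0.194",
)

```text
time_s: 1.78
eef_pos: [0.5299, -0.001, 0.2502]
tool_rot: [0.0, 0.754, 0.657, 0.0]
wrist_force: [-0.6, 0.1, -0.7]
grip_width: 1.002
finger_force: 0.0
```

```bash
python3 -c "
from h import *
plan([.6065,-.135,.25],-.137)"
```

```text
t 1.77 pos [ 0.5299 -0.001   0.2502] F [-0.65  0.12 -0.69] w 1.002 shift [-0.611  0.471  0.001] turn -0.0
```

Call:
move_arm(
  motion="1 -0.61 0.47 0 0;1 -0.61 0.47 0 0;1 -0.61 0.47 0 0;1 -0.61 0.47 0 0",
)

```text
time_s: 2.28
eef_pos: [0.6056, -0.1325, 0.2497]
tool_rot: [-0.0, 0.752, 0.659, 0.0]
wrist_force: [-0.6, 0.6, -0.3]
grip_width: 1.002
finger_force: 0.0
```

```bash
python3 - <<'E'
from h import *
plan([.6065,-.135,.08],-.137)
im,P=cloud("wrist"); cv2.imwrite("pics/w1.png",im[:,:,::-1]); np.savez("w1.npz",im=im,P=P)
z=P[...,2]; m=(np.hypot(P[...,0]-.6065,P[...,1]+.135)<.03)&(z>.07)&(im.astype(int).sum(-1)<180)
ex=np.array([.9906,-.1366]);ey=np.array([.1366,.9906]); Q=P[m]; hc=np.array([.6242,-.0324])
a=(Q[:,:2]-hc)@ex; b=(Q[:,:2]-hc)@ey
print(m.sum(),np.median(Q,0),np.percentile(a,[2,50,98]),np.percentile(b,[2,50,98]),np.percentile(Q[:,2],[2,98]))
E
```

```text
t 2.27 pos [ 0.6056 -0.1325  0.2497] F [-0.62  0.57 -0.32] w 1.002 shift [-0.012  0.006  0.848] turn 0.001
8898 [ 0.60867628 -0.12177515  0.31464129] [-0.02595951 -0.00275896  0.01899487] [-0.10959344 -0.09129816 -0.0824699 ] [0.08653274 0.32630001]
```

View pics/w1.png

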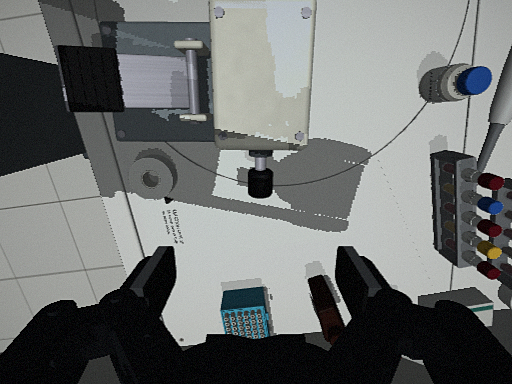

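The wrist view shows the knob at (261,183) with the rod above it, and the pad at (90,78). The area around the knob is free.

```bash
python3 - <<'E'
from h import *
D=np.load("w1.npz"); im=D["im"].astype(int);P=D["P"]; v,u=np.mgrid[:384,:512]
ex=np.array([.9906,-.1366]);ey=np.array([.1366,.9906]); hc=np.array([.6242,-.0324])
for nm,m in(("knob",(u>245)&(u<278)&(v>166)&(v<200)&(P[...,2]>.07)&(im.sum(-1)<150)),("pad",(u>55)&(u<126)&(v>44)&(v<115)&(P[...,2]>.06)&(im.sum(-1)<150))):
    Q=P[m]; a=(Q[:,:2]-hc)@ex; b=(Q[:,:2]-hc)@ey
    print(nm,m.sum(),Q.mean(0),*[np.percentile(k,[2,50,98]).round(4) for k in(a,b,Q[:,2])])
E
```

```text
knob 669 [ 0.61054312 -0.13425347  0.08807229] [-0.0124  0.0005  0.0135] [-0.1178 -0.1023 -0.09  ] [0.0781 0.0892 0.092 ]
pad 3702 [ 0.46020069 -0.00993849  0.07989186] [-0.1886 -0.1654 -0.1424] [-0.0294  0.0003  0.0275] [0.072  0.0802 0.087 ]
```

Call:
move_arm(
  motion="1 -0.01 0.015 0.4 0;1 -0.01 0.015 0.6 0;1 -0.01 0.015 0.75 0;1 -0.01 0.015 0.845 0;1 -0.01 0.015 0.845 0",
  squeeze=30,
)

```text
time_s: 2.95
eef_pos: [0.6054, -0.1322, 0.0799]
tool_rot: [-0.002, 0.752, 0.659, -0.001]
wrist_force: [-0.0, -0.1, -0.3]
grip_width: 0.997
finger_force: 0.0
```

Call:
move_arm(
  motion="0.45 0 0 0 0;0.45 0 0 0 0;0.2 0 0 0 0;0.2 0 0 0 0;0.2 0 0 0 0",
)

```text
time_s: 3.58
eef_pos: [0.6101, -0.1356, 0.0828]
tool_rot: [0.002, 0.753, 0.658, 0.002]
wrist_force: [5.2, 1.7, 3.9]
grip_width: 0.313
finger_force: 30.7
```

Call:
move_arm(
  motion="0.2 -0.02 0 0 0;0.2 -0.045 0 0 0;0.2 -0.07 0 0 0;0.2 -0.09 0 0 0;0.2 -0.09 0 0 0",
)

```text
time_s: 4.2
eef_pos: [0.6075, -0.1537, 0.0827]
tool_rot: [0.002, 0.753, 0.658, 0.002]
wrist_force: [6.5, 1.9, 5.9]
grip_width: 0.317
finger_force: 30.9
```

```bash
python3 - <<'E'
from h import *
plan([.6085,-.135,.08],-.137)
im,P=cloud("wrist"); cv2.imwrite("pics/w2.png",im[:,:,::-1])
E
```

```text
t 4.2 pos [ 0.6075 -0.1537  0.0827] F [6.45 1.87 5.87] w 0.317 shift [ 0.093 -0.008  0.014] turn 0.001
```

View pics/w2.png

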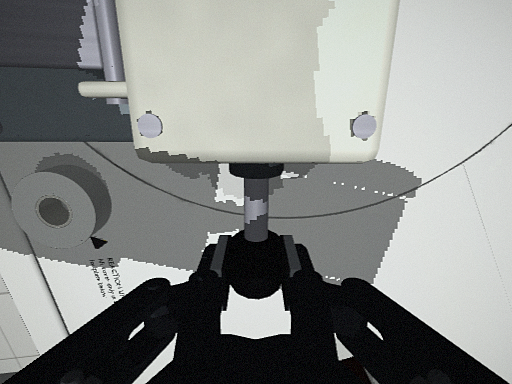

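The knob is held between the fingers at (255,265) and the rod is visibly further out. I'll release and rise.

Call:
move_arm(
  motion="0.7 0 0 0 0;0.7 0 0 0 0;0.7 0 0 0 0;0.7 0 0 0 0",
)

```text
time_s: 4.75
eef_pos: [0.6046, -0.153, 0.081]
tool_rot: [-0.0, 0.752, 0.659, -0.0]
wrist_force: [-0.3, -0.4, -0.3]
grip_width: 0.702
finger_force: 0.0
```

Call:
move_arm(
  motion="0.7 0 0 -0.15 0;0.7 0 0 -0.4 0;0.7 0 0 -0.65 0;0.7 0 0 -0.8 0;0.7 0 0 -0.8 0",
)

```text
time_s: 5.38
eef_pos: [0.6067, -0.1536, 0.2443]
tool_rot: [0.003, 0.752, 0.659, 0.001]
wrist_force: [-0.5, 1.1, 0.2]
grip_width: 0.702
finger_force: 0.0
```

```bash
python3 - <<'E'
from h import *
im,P=cloud("wrist"); cv2.imwrite("pics/w3.png",im[:,:,::-1])
im=im.astype(int); ex=np.array([.9906,-.1366]);ey=np.array([.1366,.9906]); hc=np.array([.6242,-.0324])
a=(P[...,:2]-hc)@ex; b=(P[...,:2]-hc)@ey; z=P[...,2]
m=(abs(a)<.02)&(b<-.085)&(b>-.16)&(z>.078)&(z<.1)&(im.sum(-1)<150)
print("knob",m.sum(),*[np.percentile(k[m],[2,50,98]).round(4) for k in(a,b,z)])
pad=hc-.1675*ex+.0003*ey; print("pad",pad)
plan([*pad,.13],-.137)
E
```

```text
knob 679 [-0.0116  0.0002  0.0129] [-0.1359 -0.1206 -0.1082] [0.0807 0.0894 0.0921]
pad [ 0.45831548 -0.00922232]
t 5.42 pos [ 0.6055 -0.1532  0.2422] F [ 0.15  0.53 -0.89] w 0.704 shift [ 0.616 -0.826  0.559] turn 0.001
```

View pics/w3.png

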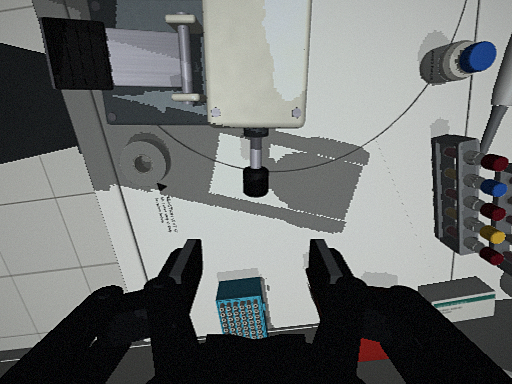

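The knob stands at (256,181). Its measured centre moved 18.3 mm out, so the rod is at the middle click. The roll is undisturbed. Next I go over to the pad and shut the fingers.

Call:
move_arm(
  motion="0 0.616 -0.826 0 0;0 0.616 -0.826 0 0;0 0.616 -0.826 0 0;0 0.616 -0.826 0 0;0 0.616 -0.826 0 0",
)

```text
time_s: 6.05
eef_pos: [0.4566, -0.0084, 0.2405]
tool_rot: [-0.001, 0.752, 0.659, -0.001]
wrist_force: [0.1, -0.9, 0.5]
grip_width: 0.002
finger_force: 0.0
```

Call:
move_arm(
  motion="0 0 0 0.25 0;0 0 0 0.5 0;0 0 0 0.6 0;0 0 0 0.6 0;0 0 0 0.6 0",
)

```text
time_s: 6.68
eef_pos: [0.4593, -0.0099, 0.1217]
tool_rot: [0.001, 0.753, 0.658, 0.0]
wrist_force: [0.8, -0.2, 0.5]
grip_width: 0.003
finger_force: 0.0
```

```bash
python3 - <<'E'
from h import *
plan([.4583,-.0092,.1],-.137)
im,P=cloud("side"); cv2.imwrite("pics/s2.png",cv2.resize(im[130:290,130:370,::-1],(720,480)))
E
```

```text
t 6.67 pos [ 0.4593 -0.0099  0.1217] F [ 0.81 -0.21  0.45] w 0.003 shift [ 0.003 -0.005  0.109] turn 0.001
```

View pics/s2.png

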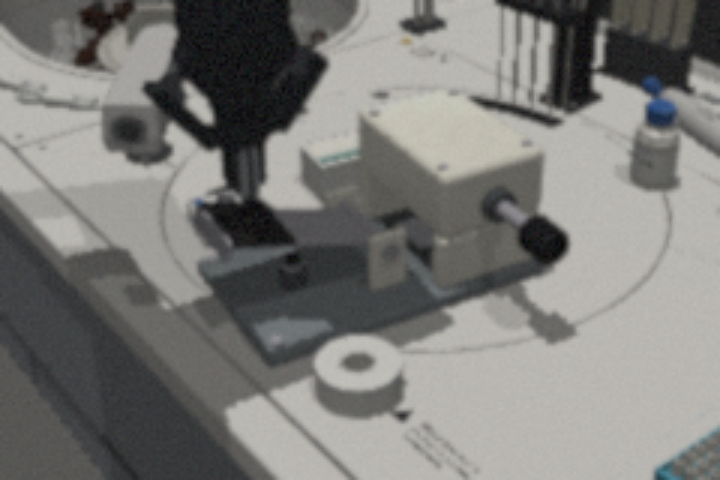

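The closed fingers hover over the pad at about (245,200) in the crop, and everything around the press is where it was.

Call:
move_arm(
  motion="0 0 0 0.05 0;0 0 0 0.08 0;0 0 0 0.11 0;0 0 -0.002 0.13 0;0 0 -0.004 0.14 0",
)

```text
time_s: 7.35
eef_pos: [0.4558, -0.0087, 0.093]
tool_rot: [-0.001, 0.752, 0.659, -0.001]
wrist_force: [-3.2, 0.0, 6.6]
grip_width: 0.002
finger_force: 3.0
```

Call:
move_arm(
  motion="0 0 -0.003 0.01 0;0 0 -0.006 0.02 0;0 0 -0.01 0.03 0;0 0 -0.013 0.04 0;0 0 -0.013 0.04 0",
)

```text
time_s: 7.98
eef_pos: [0.4539, -0.0085, 0.0854]
tool_rot: [-0.0, 0.752, 0.659, -0.0]
wrist_force: [-2.3, 1.4, 6.9]
grip_width: 0.003
finger_force: 3.2
```

Call:
move_arm(
  motion="0 0 -0.001 0.008 0;0 0 -0.002 0.016 0;0 0 -0.003 0.016 0",
)

```text
time_s: 8.35
eef_pos: [0.4533, -0.0084, 0.0822]
tool_rot: [-0.0, 0.752, 0.659, -0.0]
wrist_force: [-1.3, -0.4, 7.0]
grip_width: 0.001
finger_force: 3.5
```

Call:
move_arm(
  motion="0 0 -0.001 0.008 0;0 0 -0.002 0.016 0;0 0 -0.002 0.016 0",
)

```text
time_s: 8.72
eef_pos: [0.4528, -0.0083, 0.079]
tool_rot: [-0.0, 0.752, 0.659, -0.0]
wrist_force: [-2.1, 1.3, 7.7]
grip_width: 0.001
finger_force: 3.7
```

Call:
move_arm(
  motion="0 0 -0.001 0.008 0;0 0 -0.001 0.01 0;0 0 -0.001 0.01 0",
)

```text
time_s: 9.1
eef_pos: [0.4526, -0.0083, 0.0771]
tool_rot: [-0.0, 0.752, 0.659, -0.0]
wrist_force: [-2.4, 0.3, 8.0]
grip_width: -0.003
finger_force: 3.8
```

Still only the spring; continuing in 2 mm calls.

Call:
move_arm(
  motion="0 0 0 0.006 0;0 0 0 0.01 0;0 0 0 0.01 0",
)

```text
time_s: 9.48
eef_pos: [0.4524, -0.0083, 0.075]
tool_rot: [-0.0, 0.752, 0.659, -0.0]
wrist_force: [-2.1, -0.2, 7.9]
grip_width: 0.0
finger_force: 4.0
```

Call:
move_arm(
  motion="0 0 0 0.006 0;0 0 0 0.01 0;0 0 0 0.01 0",
)

```text
time_s: 9.85
eef_pos: [0.4522, -0.0083, 0.073]
tool_rot: [-0.001, 0.752, 0.659, -0.001]
wrist_force: [-3.1, 0.4, 8.3]
grip_width: 0.0
finger_force: 4.2
```

Call:
move_arm(
  motion="0 0 0 0.006 0;0 0 0 0.01 0;0 0 0 0.01 0",
)

```text
time_s: 10.22
eef_pos: [0.4522, -0.0083, 0.0711]
tool_rot: [-0.001, 0.752, 0.659, -0.001]
wrist_force: [-3.7, 0.8, 9.9]
grip_width: -0.003
finger_force: 4.6
```

Call:
move_arm(
  motion="0 0 0 0.005 0;0 0 0 0.005 0",
)

```text
time_s: 10.48
eef_pos: [0.4521, -0.0083, 0.0701]
tool_rot: [-0.001, 0.752, 0.659, -0.001]
wrist_force: [-3.6, 0.7, 10.2]
grip_width: -0.001
finger_force: 5.3
```

Call:
move_arm(
  motion="0 0 0 0.005 0;0 0 0 0.005 0",
)

```text
time_s: 10.72
eef_pos: [0.4521, -0.0082, 0.0695]
tool_rot: [-0.001, 0.752, 0.659, -0.001]
wrist_force: [-5.1, 0.1, 16.1]
grip_width: 0.0
finger_force: 8.2
```

The stop is felt (10 → 16 N). A bit more for a firm seat, then hold.

Call:
move_arm(
  motion="0 0 0 0.005 0;0 0 0 0.005 0",
)

```text
time_s: 10.98
eef_pos: [0.4522, -0.0082, 0.069]
tool_rot: [-0.0, 0.752, 0.659, -0.0]
wrist_force: [-6.2, 0.1, 23.1]
grip_width: -0.001
finger_force: 12.0
```

Call:
move_arm(
  motion="0 0 0 0 0;0 0 0 0 0;0 0 0 0 0;0 0 0 0 0;0 0 0 0 0",
)

```text
time_s: 11.6
eef_pos: [0.4522, -0.0083, 0.069]
tool_rot: [-0.0, 0.752, 0.659, -0.0]
wrist_force: [-7.3, 0.6, 23.9]
grip_width: 0.001
finger_force: 11.8
```

Call:
move_arm(
  motion="0 0 0 0 0;0 0 0 0 0;0 0 0 0 0;0 0 0 0 0;0 0 0 0 0",
)

```text
time_s: 12.22
eef_pos: [0.4522, -0.0082, 0.069]
tool_rot: [-0.0, 0.752, 0.659, -0.0]
wrist_force: [-6.1, 0.9, 24.0]
grip_width: -0.005
finger_force: 11.8
```

Call:
move_arm(
  motion="0 0 0 0 0;0 0 0 0 0;0 0 0 0 0;0 0 0 0 0;0 0 0 0 0",
)

```text
time_s: 12.85
eef_pos: [0.4521, -0.0082, 0.069]
tool_rot: [-0.0, 0.752, 0.659, -0.0]
wrist_force: [-6.9, -0.2, 23.7]
grip_width: -0.003
finger_force: 11.8
```

Call:
move_arm(
  motion="0 0 0 -0.02 0;0 0 0.004 -0.06 0;0 0 0.01 -0.1 0;0 0 0.015 -0.14 0;0 0 0.02 -0.2 0",
)

```text
time_s: 13.48
eef_pos: [0.4576, -0.009, 0.1083]
tool_rot: [0.0, 0.752, 0.659, 0.0]
wrist_force: [-0.2, -0.2, -0.1]
grip_width: -0.006
finger_force: 0.0
```

Call:
move_arm(
  motion="0 0 0 -0.1 0;0 0 0 -0.3 0;0 0 0 -0.5 0;0 0 0 -0.6 0;0 0 0 -0.6 0",
)

```text
time_s: 14.1
eef_pos: [0.4579, -0.0091, 0.2293]
tool_rot: [0.001, 0.752, 0.659, 0.001]
wrist_force: [0.1, 0.2, -0.3]
grip_width: 0.001
finger_force: 0.0
```

```bash
python3 - <<'E'
from h import *
plan([.4583,-.0092,.3])
im,P=cloud("side"); cv2.imwrite("pics/s3.png",cv2.resize(im[130:290,130:370,::-1],(720,480)))
i2,Q=cloud("wrist"); ex=np.array([.9906,-.1366]);ey=np.array([.1366,.9906]); hc=np.array([.6242,-.0324])
for n,im,P in(("s",im,P),("w",i2,Q)):
    a=(P[...,:2]-hc)@ex; b=(P[...,:2]-hc)@ey; z=P[...,2]; d=im.astype(int).sum(-1)<150
    for nm,m in(("pad",(abs(a+.166)<.02)&(abs(b)<.028)&(z>.03)&(z<.1)&d),("knob",(abs(a)<.02)&(b<-.085)&(b>-.16)&(z>.078)&(z<.1)&d)):
        if m.sum()>20: print(n,nm,m.sum(),*[np.percentile(k[m],[2,50,98]).round(4) for k in(a,b,z)])
E
```

```text
t 14.1 pos [ 0.4579 -0.0091  0.2293] F [ 0.1   0.25 -0.3 ] w 0.001 shift [-0.     0.003 -0.354] turn 0
s pad 223 [-0.1854 -0.1663 -0.1465] [-0.0272 -0.003   0.0246] [0.0736 0.08   0.086 ]
s knob 129 [-0.0129 -0.0063  0.0067] [-0.138  -0.13   -0.1126] [0.0786 0.0862 0.092 ]
w pad 2087 [-0.1853 -0.1666 -0.1467] [-0.0265  0.0014  0.0271] [0.0741 0.0804 0.0869]
w knob 581 [-0.0129 -0.0047  0.0087] [-0.1342 -0.119  -0.1079] [0.0792 0.0884 0.0918]
```

View pics/s3.png

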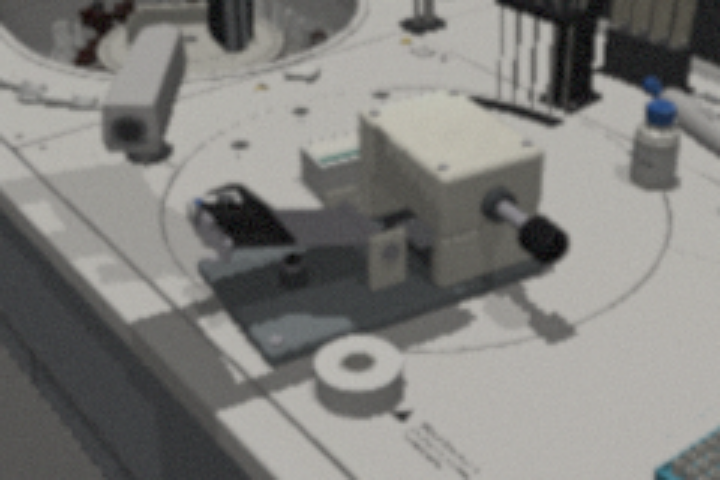

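The treadle is fully up (pad centre at z = 80 mm), the knob is at the middle click at (545,238), and the roll, carton and surroundings have not moved.

```bash
python3 -c "
from plant import order
print(order.sign_off())"
```

```text
the job is handed in; nothing more can be done
None
```

The job is handed in: the die rod was set to its middle click and released, then the treadle was held on its stop at about 24 N for about 2 s and let fully up, with no sign in the last pictures of anything around the press having moved.

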